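# Stop, zero and reset the jar-closing machine

### The arm

A 6-joint arm with a two-finger parallel gripper is mounted at the origin on the work surface. World frame = base frame: x ahead of the robot, y to its left, z up, the work surface at z = 0. Lengths are in m, angles in rad, forces in N, time in s.
With the tool pointing down it reaches from about 0.375 to 0.975 m from the base axis. Payload 3.8 kg.
Tool frame: the origin (TCP) lies midway between the tips of the shut fingers; the grasp point (between the pads) lies 19 mm behind it; x points along the fingers, y is the direction in which the jaws open and shut, and the axes are right-handed (so a half turn about x gives the same grasp; the last joint's range is limited). The gripper opens to 88 mm and grips with 3 to 60 N. Pads are 18 mm wide; open, the fingers measure 123 mm over their backs; the gripper's body (75 mm by 187 mm) begins 45 mm behind the grasp point.
Start: joints at [1.256, 0.264, 1.604, -0, 1.274, -0.037], TCP at [0.185, 0.649, 0.201] pointing down, gripper open.
Joint ranges: [-2.63, 2.63], [-0.94, 2.18], [0.31, 2.57], [-1.31, 4.45], [0, 2.66], [-2.55, 2.55]. Speed limits (rad/s): [2.57, 2.57, 3.14, 3.14, 3.14, 3.14].

### API

Orientations are given as a rotation vector (axis times angle).
In Python, from cell import manip, inverse_kinematics, cams, order gives the robot as it stands. Calls block until the motion is done:
- manip.move_pose(position, orientation): joint-space move of the TCP to a pose.
- manip.move_linear(position, rate=0.15, rot=None): straight line of the TCP; rot=None keeps the orientation; rate is the mean speed in m/s.
- manip.set_joints(angles): joint-space move.
- manip.set_gripper(opening, force=None): finger opening in m; force is the grip in N (None keeps the last); returns when the fingers have stopped.
- manip.dwell(seconds).
- inverse_kinematics(position, orientation): joint angles nearest the present ones, or None.
- manip.state(): the state.
- cams.capture(name): name is "side" or "top"; returns a dict with "image" (420x560x3 uint8, blue, green, red), "z_map" (420x560 float32, m along the optical axis (not along the pixel's ray), 0 where there is no reading), "intrinsics" (3x3 intrinsics, pixels), "position" and "orientation" of the camera in the world. Camera axes: x right, y down, z forward; pixel columns grow to the right and rows downward; lengths in m; the calibration is good to about 2 mm. A picture is of the moment at which its call begins.
A pose or a line that the arm cannot do raises manip.IKError and nothing moves.
- order.close_job(): hands the job in, once; it reports no verdict.
The state is a dict: "clock": time; "joint_pos": joint angles; "joint_velocities": joint speeds; "tau": joint torques, N m; "tool_pos": TCP position; "tcp_rot": TCP orientation; "contact_force": force on the tool from outside, world axes, zero at the start; "moment": the same for the moment, N m; "gripper_width": finger opening in m.
Only numpy, scipy, OpenCV 4.12 (cv2) and the standard library are available. Lean on these libraries where they do the work, as an engineer would, in place of code of your own. Each camera call takes 0.05 s, during which the arm holds its last target. There are 200 camera calls.

### The job

Shut the jar-closing machine down properly: press the red mushroom stop until it latches down and take your hand off it, then turn the speed knob on the blue box back to its zero mark (push it in to get it past its safety stop) and let it spring out again, and only then twist the red stop clockwise to reset it, so that it springs fully up. Do not knock or shift the jars, the tub or the pile of lids standing around.

Things in the scene. Friction and masses are not known exactly. Their poses are not given: they have to be found in the camera images.
- stop_station: Yellow wedge-shaped box fixed to the table, 130 x 130 mm. Origin: centre of its underside, z up. Its top slopes: 45 mm high at the box's own -x edge (towards the robot), 92 mm at the opposite edge: tilted 0.35 rad, facing up and towards -x. The red mushroom stop sits mid-slope on a black collar (72 mm wide, 5 mm high; 52 mm wide up to 10 mm) and moves square to the slope.
- stop_top (a point): Top centre of the red mushroom head, on its axis; z points out of the box along the button's axis (square to the slope); x, y turn with the head. The head is 60 mm in diameter; its straight rim, the part to grip, reaches from 10 to 26 mm below this point along -z; below it is only a stem of 38 mm diameter. With the head up this point is 62 mm from the sloping face.
- stop_push (a joint): How far the mushroom stop is pressed in, m: 0 fully up. Its spring resists with 5 N at the top, rising by 0.5 N per mm; a catch adds up to 3 N. Its hard end lies at 0.013 to 0.018, differently each time, and has to be felt; it latches within the last 2 mm before that end and, let go, stays down about 3 mm short of it. Unlatched, it springs up to 0 by itself, unless it is held.
- stop_twist (a joint): How far the mushroom head is turned, rad: 0 at rest, growing clockwise seen from outside the box, hard end at 1.0. A weak spring (0.06 to 0.16 N m) turns it back to 0 in 1 to 2 s when let go. With the stop latched, turning beyond about 0.5 frees the catch; the head must be free to rise, or be carried up by the hand, before it turns back. To latch, the head must be at 0.
- dial_station: Blue wedge-shaped control box fixed to the table, same shape and size as the yellow one, carrying the black speed knob in the middle of its slope. Origin: centre of its underside, z up.
- dial_top (a point): Top centre of the black speed knob, on its axis; z points out of the box along the axis (square to the slope), x along the grip bar towards its end with the white pointer stripe, y across the bar. The bar is 60 mm long, 16 mm wide and 34 mm high below this point, on a disc of 62 mm diameter and 8 mm thickness whose underside is 14 mm from the slope when the knob is out.
- dial_push (a joint): How far the speed knob is pushed in, m: 0 fully out, 0.010 at its hard end; spring 5 N rising to 11 N. It springs out by itself when let go.
- dial_turn (a joint): Angle of the speed knob, rad: 0 at the zero mark (white dot; pointer to the high edge of the slope; hard end), growing clockwise seen from outside the box to 1.7; green dots at 1.1 to 1.5. A safety stop bars the way from 0.65 to 0.25 unless the knob is pushed in by over 0.007; it can spring out only outside this band. Light friction (0.06 N m); stays where it is left.
- jar_tomato: Glass jar with red contents and red lid, 80 mm in diameter, 130 mm high, standing loose; origin at the centre of its underside. Leave alone.
- jar_gherkin: Glass jar with green contents and blue lid, 80 mm in diameter, 130 mm high, loose; origin at the centre of its underside. Leave alone.
- jar_pepper: Glass jar with orange contents and yellow lid, 72 mm in diameter, 115 mm high, loose; origin at the centre of its underside. Leave alone.
- jar_onion: Glass jar with whitish contents and red lid, 72 mm in diameter, 110 mm high, loose; origin at the centre of its underside. Leave alone.
- tub: Orange plastic tub with a white lid 102 mm in diameter, 83 mm high, loose; origin at the centre of its underside. Leave alone.
- lids: Pile of jar lids (one piece), 68 mm in diameter, 36 mm high, loose; origin at the centre of its underside. Leave alone.

How it is judged:
On the way, in this order (a step that is already met when the one before it is completed fails the run):
1. the mushroom stop is latched down, and the fingers have let go of it (value of joint stop_push above 0.008 m and contact force between the fingers and stop_station below 0.5 N), for 0.3 s.
2. with the stop still latched, the speed knob is at its zero mark and out again (value of joint stop_push above 0.008 m and value of joint dial_turn below 0.2 rad and value of joint dial_push below 0.002 m), for 0.3 s.
At the end, for the whole second after the job is handed in: The mushroom stop is reset: fully up (within 2 mm) and turned back to rest (within 0.1 rad); the speed knob is at its zero mark (within 0.2 rad) and fully out (within 2 mm); no jar, tub or lid pile has been shifted by more than 30 mm (value of joint each of stop_push, dial_push below 0.002 m and value of joint stop_twist below 0.1 rad and value of joint dial_turn below 0.2 rad); the robot touches nothing.
It fails at once if a jar, the tub or the pile of lids is shifted by more than 30 mm (distance of any of jar_tomato, jar_gherkin, jar_pepper, jar_onion, tub, lids from where it was at the start of the episode above 0.03 m).
It also fails if it takes over 64 s, if anything falls off the work surface, if the arm or the gripper's body presses on something with over 40 N, if the wrist force passes 120 N, or if a joint passes its speed limit or range.

## Working session

There is one attempt and no reset: what is moved stays moved. The work goes in short steps, each a Python script; the robot and the scene stay as the last script left them, time stands still between calls to the robot, and variables do not carry over. Pictures are saved under pics/ and viewed, about 8 in all and at most 12, crops included, and the job is handed in when it is done.

```bash
ls; mkdir -p pics
python3 - <<'E'
from cell import manip,cams
import numpy as np,cv2
for n in("side","top"):
    c=cams.capture(n);cv2.imwrite(f"pics/{n}0.png",c["image"]);np.savez(f"{n}0.npz",**c)
    print(n,c["position"],c["orientation"],c["intrinsics"].tolist() if hasattr(c["intrinsics"],'tolist') else c["intrinsics"])
print(manip.state())
E
```

```text
pics
side [0.51315148 0.56816311 0.79929032] [-0.0413848   2.94110421 -1.06480548] [[388.26849160980925, 0.0, 280.19481007558545], [0.0, 388.26849160980925, 212.65980765323434], [0.0, 0.0, 1.0]]
top [ 0.301795   -0.01510236  1.4114324 ] [-2.14051412  2.08851089 -0.1994342 ] [[486.49043610896064, 0.0, 284.8813880628885], [0.0, 486.49043610896064, 204.66051206400877], [0.0, 0.0, 1.0]]
{'clock': 0.1, 'joint_pos': array([ 1.25613241e+00,  2.64660340e-01,  1.60520558e+00, -1.05678519e-05,
        1.27368349e+00, -3.68973215e-02]), 'joint_velocities': array([-0.00041957, -0.00254838, -0.00345024, -0.00018373,  0.00050627,
        0.00041234]), 'tau': array([ 1.23593823e-04, -5.03622401e+01, -3.58070254e+01,  7.30117620e-02,
        2.33008142e-02, -7.86775786e-05]), 'tool_pos': array([0.18487873, 0.64846347, 0.19934155]), 'tcp_rot': array([ 0.21651949,  1.56010984, -0.2195567 ]), 'contact_force': array([0.52069274, 0.65647354, 0.3343143 ]), 'moment': array([-0.0075441 , -0.01113921,  0.03906928]), 'gripper_width': 0.08820437732961497}
```

View pics/top0.png

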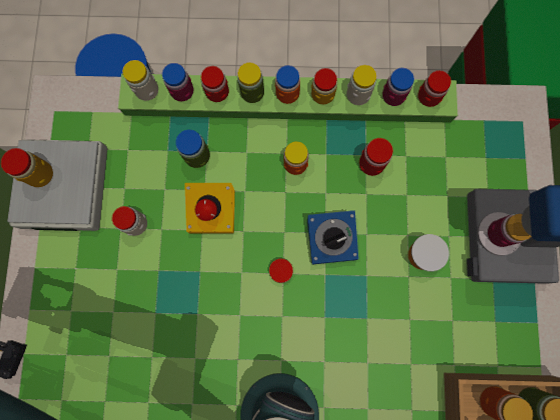

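View pics/side0.png

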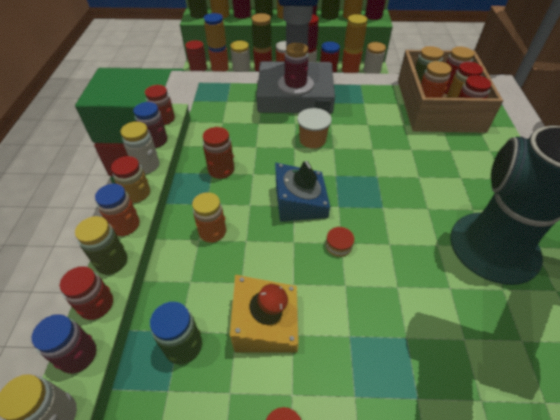

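The top view shows the yellow box at about (210,208), the blue box at (333,237) with its pointer to the right, the lids at (281,270), jars at (193,148), (296,157), (377,156) and (128,220), and the tub at (430,252). The side view agrees.

```bash
cat > h.py <<'E'
import numpy as np,cv2
from scipy.spatial.transform import Rotation as R
def cloud(c):
    z=c["z_map"];K=c["intrinsics"];v,u=np.mgrid[:z.shape[0],:z.shape[1]]
    P=np.stack([(u-K[0,2])/K[0,0]*z,(v-K[1,2])/K[1,1]*z,z],-1)
    return R.from_rotvec(c["orientation"]).apply(P.reshape(-1,3)).reshape(P.shape)+c["position"]
E
python3 - <<'E'
from h import *
for n in("top","side"):
    c=dict(np.load(f"{n}0.npz"));P=cloud(c);hsv=cv2.cvtColor(c["image"],cv2.COLOR_BGR2HSV);H,S,V=hsv[...,0].astype(int),hsv[...,1],hsv[...,2]
    ok=(c["z_map"]>0)&(P[...,0]>.2)&(P[...,0]<.9)&(abs(P[...,1])<.6)
    rois={"top":{"Y":(175,175,245,240),"B":(300,205,365,270)},"side":{"Y":(220,270,310,360),"B":(265,155,335,225)}}[n]
    for k,(a,b,cc,d) in rois.items():
        m=np.zeros_like(ok);m[b:d,a:cc]=1
        col=((H>17)&(H<30)&(S>150)&(V>110)) if k=="Y" else ((H>100)&(H<125)&(S>120)&(V>50))
        Q=P[m&ok&col&(P[...,2]>.02)]
        # plane fit, robust
        X=Q.copy()
        for _ in range(6):
            ctr=X.mean(0);nn=np.linalg.svd(X-ctr,full_matrices=False)[2][2];nn*=np.sign(nn[2]);r=(Q-ctr)@nn;X=Q[abs(r)<.004]
        box=cv2.minAreaRect(X[:,:2].astype(np.float32)*1000)
        print(n,k,len(Q),len(X),"normal",nn.round(3),"tilt",np.arccos(nn[2]).round(3),"yaw",np.arctan2(-nn[1],-nn[0]).round(3),"planez@ctr",(ctr[2]-((np.array(box[0])/1000-ctr[:2])@nn[:2])/nn[2]).round(4),box)
        # protruding stuff
        A=P[m&ok];h=(A-ctr)@nn;T=A[(h>.03)]
        hh=(T-ctr)@nn;print("  protr",len(T),hh.max().round(4),T.mean(0).round(4), "top",T[hh>np.percentile(hh,85)].mean(0).round(4))
    if n=="top":
        G={"gherkin":(193,140),"pepper":(296,152),"tomato":(378,149),"onion":(125,217),"tub":(430,252),"lids":(281,270)}
        for k,(u,v) in G.items(): print(k,P[v,u].round(3))
    m=(V>170)&(S<70)
    a,b,cc,d=rois["B"];M=np.zeros_like(m);M[b:d,a:cc]=1
    for q,z in zip(np.argwhere(m&M),P[m&M]):print(q,z.round(3),end=';')
    print()
    cv2.imwrite(f"pics/{n}_b.png",cv2.resize(np.hstack([c["image"][b-5:b+65,a-5:a+65],c["image"][rois["Y"][1]:rois["Y"][1]+70,rois["Y"][0]:rois["Y"][0]+70]]),None,fx=5,fy=5,interpolation=cv2.INTER_CUBIC))
E
```

```text
top Y 1758 1386 normal [-0.348 -0.015  0.937] tilt 0.356 yaw 0.043 planez@ctr 0.0683 ((556.4044189453125, 215.11093139648438), (129.5083770751953, 130.2732696533203), 1.5384256839752197)
  protr 389 0.068 [0.5398 0.2131 0.1235] top [0.5367 0.2128 0.1295]
top B 1123 927 normal [-0.345 -0.046  0.937] tilt 0.356 yaw 0.131 planez@ctr 0.0686 ((481.0604553222656, -135.94810485839844), (129.56576538085938, 129.5756378173828), 7.149343490600586)
  protr 181 0.0628 [ 0.466  -0.1371  0.1179] top [ 0.4637 -0.1376  0.1252]
gherkin [0.732 0.257 0.131]
pepper [ 0.708 -0.028  0.118]
tomato [ 0.718 -0.253  0.131]
onion [0.516 0.433 0.108]
tub [ 0.443 -0.399  0.085]
lids [0.388 0.006 0.039]
[221 332] [ 0.522 -0.132  0.088];[239 341] [ 0.468 -0.153  0.123];[240 338] [ 0.465 -0.145  0.125];[240 339] [ 0.465 -0.147  0.126];
side Y 2562 2462 normal [-0.344 -0.008  0.939] tilt 0.351 yaw 0.023 planez@ctr 0.0698 ((556.7420654296875, 214.01126098632812), (128.2720947265625, 130.10098266601562), 1.4878867864608765)
  protr 745 0.0647 [0.5403 0.2195 0.1235] top [0.5345 0.2137 0.1283]
side B 656 585 normal [-0.342 -0.038  0.939] tilt 0.351 yaw 0.112 planez@ctr 0.0703 ((480.8916015625, -134.09552001953125), (126.30766296386719, 126.2034912109375), 6.687997341156006)
  protr 250 0.058 [ 0.4657 -0.1351  0.115 ] top [ 0.4605 -0.1393  0.1233]
```

View pics/top_b.png

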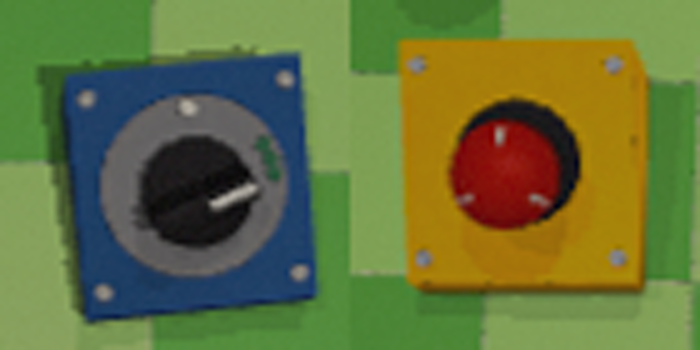

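```bash
cat >> h.py <<'E'
from cell import manip,inverse_kinematics,cams,order
class St:
    def __init__(s,x,y,yaw,h):
        s.yaw=yaw;s.M=(R.from_euler('z',yaw)*R.from_euler('y',-.35)).as_matrix() # box slope frame: x uphill, z normal
        s.n=s.M[:,2];s.c=np.array([x,y,.0685]);s.top=s.c+h*s.n
    def at(s,d): return s.top+d*s.n          # d along outward normal from top
    def rot(s,a):  # tool x inward; jaw axis at angle a clockwise (seen from outside) from the uphill direction
        X=-s.n;Y=np.cos(a)*s.M[:,0]-np.sin(a)*s.M[:,1]
        return R.from_matrix(np.c_[X,Y,np.cross(X,Y)]).as_rotvec()
S=St(.5565,.2146,.026,.062);D=St(.481,-.135,.12,.056)
def F(s): return float(manip.state()["contact_force"]@s.n)
E
python3 - <<'E'
from h import *
print(S.top,D.top)
for nm,s,d in(("S",S,-.03),("S",S,.12),("D",D,-.03),("D",D,.12)):
    for a in np.arange(-3.14,3.14,.3925):
        q=inverse_kinematics(s.at(d),s.rot(a));print(nm,d,round(a,2),None if q is None else np.round(q,2))
# j6 axis check
E
```

```text
[0.53524752 0.21404731 0.12674111] [ 0.46193581 -0.13729875  0.12110487]
S -0.03 -3.14 None
S -0.03 -2.75 [ 0.42 -0.02  2.16 -0.21  0.68 -2.22]
S -0.03 -2.36 [ 0.42 -0.02  2.16 -0.21  0.68 -1.82]
S -0.03 -1.96 [ 0.42 -0.02  2.16 -0.21  0.68 -1.43]
S -0.03 -1.57 [ 0.42 -0.02  2.16 -0.21  0.68 -1.04]
S -0.03 -1.18 [ 0.42 -0.02  2.16 -0.21  0.68 -0.65]
S -0.03 -0.78 [ 0.42 -0.02  2.16 -0.21  0.68 -0.25]
S -0.03 -0.39 [ 0.42 -0.02  2.16 -0.21  0.68  0.14]
S -0.03 0.0 [ 0.42 -0.02  2.16 -0.21  0.68  0.53]
S -0.03 0.39 [ 0.42 -0.02  2.16 -0.21  0.68  0.92]
S -0.03 0.79 [ 0.42 -0.02  2.16 -0.21  0.68  1.32]
S -0.03 1.18 [ 0.42 -0.02  2.16 -0.21  0.68  1.71]
S -0.03 1.57 [ 0.42 -0.02  2.16 -0.21  0.68  2.1 ]
S -0.03 1.96 [ 0.42 -0.02  2.16 -0.21  0.68  2.49]
S -0.03 2.36 None
S -0.03 2.75 None
S 0.12 -3.14 None
S 0.12 -2.75 [ 0.46 -0.25  2.09 -0.17  0.99 -2.24]
S 0.12 -2.36 [ 0.46 -0.25  2.09 -0.17  0.99 -1.84]
S 0.12 -1.96 [ 0.46 -0.25  2.09 -0.17  0.99 -1.45]
S 0.12 -1.57 [ 0.46 -0.25  2.09 -0.17  0.99 -1.06]
S 0.12 -1.18 [ 0.46 -0.25  2.09 -0.17  0.99 -0.67]
S 0.12 -0.78 [ 0.46 -0.25  2.0
[... 1136 characters left out ...]
-3.14 [-0.57 -0.45  2.24  0.25  1.09  2.37]
D 0.12 -2.75 None
D 0.12 -2.36 None
D 0.12 -1.96 None
D 0.12 -1.57 [-0.57 -0.45  2.24  0.25  1.09 -2.35]
D 0.12 -1.18 [-0.57 -0.45  2.24  0.25  1.09 -1.95]
D 0.12 -0.78 [-0.57 -0.45  2.24  0.25  1.09 -1.56]
D 0.12 -0.39 [-0.57 -0.45  2.24  0.25  1.09 -1.17]
D 0.12 0.0 [-0.57 -0.45  2.24  0.25  1.09 -0.78]
D 0.12 0.39 [-0.57 -0.45  2.24  0.25  1.09 -0.38]
D 0.12 0.79 [-0.57 -0.45  2.24  0.25  1.09  0.01]
D 0.12 1.18 [-0.57 -0.45  2.24  0.25  1.09  0.4 ]
D 0.12 1.57 [-0.57 -0.45  2.24  0.25  1.09  0.79]
D 0.12 1.96 [-0.57 -0.45  2.24  0.25  1.09  1.19]
D 0.12 2.36 [-0.57 -0.45  2.24  0.25  1.09  1.58]
D 0.12 2.75 [-0.57 -0.45  2.24  0.25  1.09  1.97]
```

Run:
```python
from h import *
r=S.rot(-.39)
manip.move_pose(S.at(.08),r);manip.set_gripper(0,20)
manip.move_linear(S.at(.012),.12)
manip.dwell(.2);b=F(S);print(manip.state()["clock"],"bias",b)
d=.012
while d>-.026:
    d-=.001;manip.move_linear(S.at(d),.03);f=F(S)-b
    st=manip.state();print(round(d,4),round(float((st["tool_pos"]-S.top)@S.n),4),round(f,1),end='; ')
    if f>27: break
st=manip.state();print("clock",st["clock"],st["contact_force"],(S.M.T@(st["tool_pos"]-S.top)).round(4))
manip.dwell(.1)
manip.move_linear(S.at(.04),.1)
manip.dwell(.1);c=cams.capture("side");P=cloud(c);cv2.imwrite("pics/s1.png",cv2.resize(c["image"][240:380,190:370],None,fx=4,fy=4,interpolation=cv2.INTER_CUBIC))
print(F(S)-b,manip.state()["clock"])
```

```text
4.2417 bias 0.6145384479248434
0.011 0.0113 -0.5; 0.01 0.0099 -0.5; 0.009 0.0089 -1.1; 0.008 0.0079 0.2; 0.007 0.0069 0.4; 0.006 0.0059 -0.6; 0.005 0.0049 -0.6; 0.004 0.0039 -0.8; 0.003 0.0029 -0.8; 0.002 0.0019 -0.5; 0.001 0.0009 -0.7; -0.0 -0.0001 -0.5; -0.001 -0.0011 -0.4; -0.002 -0.0021 -0.1; -0.003 -0.0031 -0.8; -0.004 -0.0041 -0.6; -0.005 -0.005 -1.3; -0.006 -0.0061 -0.6; -0.007 -0.0071 -1.1; -0.008 -0.0081 -0.3; -0.009 -0.0091 -0.3; -0.01 -0.0101 -0.7; -0.011 -0.0111 -0.5; -0.012 -0.0121 -1.3; -0.013 -0.0131 0.1; -0.014 -0.0141 -0.3; -0.015 -0.0151 -0.5; -0.016 -0.0161 -0.2; -0.017 -0.0171 -0.1; -0.018 -0.0181 -0.9; -0.019 -0.0191 -0.1; -0.02 -0.0201 -0.5; -0.021 -0.0211 -0.5; -0.022 -0.0221 -0.2; -0.023 -0.0231 -1.0; -0.024 -0.0241 -0.8; -0.025 -0.0251 -0.6; -0.026 -0.0261 0.2; clock 13.7417 [0.141725   0.68717675 0.89033653] [-0.0001 -0.     -0.0261]
0.19896088645214605 14.8
```

View pics/s1.png

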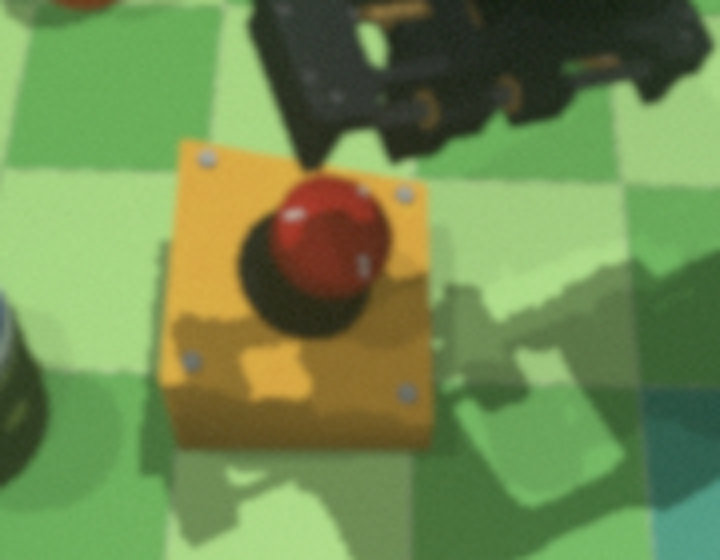

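The picture shows the head still up at about (325,235) in the crop, with the gripper behind it, so the press met nothing. I'll check the gripper width and where the fingers really are.

Run:
```python
from h import *
st=manip.state();print(st["gripper_width"],st["tool_pos"],st["tcp_rot"],S.rot(-.39),S.at(.04))
K=None
for n in("side","top"):
    c=cams.capture(n);np.savez(f"{n}1.npz",**c);P=cloud(c)
    # points within 12cm of tcp, in tool frame
    T=R.from_rotvec(st["tcp_rot"]);L=T.inv().apply((P-st["tool_pos"]).reshape(-1,3));ok=(c["z_map"].ravel()>0)
    g=ok&(abs(L[:,1])<.12)&(abs(L[:,2])<.1)&(L[:,0]<.012)&(L[:,0]>-.15)
    for lo in np.arange(-.15,.012,.015):
        m=g&(L[:,0]>=lo)&(L[:,0]<lo+.015)
        if m.sum(): print(n,lo.round(3),m.sum(),L[m].min(0).round(3),L[m].max(0).round(3))
    p=c["K"] if "K" in c else c["intrinsics"]
    q=R.from_rotvec(c["orientation"]).inv().apply(st["tool_pos"]-c["position"]);print(n,"tcp px",(p@q/q[2])[:2].round(1))
    im=c["image"] if n=="top" else c["image"][150:390,160:420]
    cv2.imwrite(f"pics/{n}1.png",cv2.resize(c["image"][120:300,120:360] if n=="top" else im,None,fx=3,fy=3) if n=="side" else cv2.resize(c["image"][120:300,120:360],None,fx=3,fy=3))
a=cv2.imread("pics/side1.png");b=cv2.imread("pics/top1.png")
```

```text
0.0002614492962423827 [0.52103685 0.21335826 0.1631624 ] [ 1.00718619  1.08122237 -0.69655525] [ 1.00821302  1.08018031 -0.69513062] [0.52153624 0.21369074 0.16431602]
side -0.15 1946 [-0.15  -0.094 -0.034] [-0.135  0.094  0.035]
side -0.135 716 [-0.135 -0.091 -0.034] [-0.12   0.092  0.034]
side -0.12 503 [-0.12  -0.085 -0.034] [-0.105  0.086  0.034]
side -0.105 30 [-0.105 -0.08  -0.031] [-0.099  0.085  0.03 ]
side -0.09 10 [-0.079  0.013 -0.01 ] [-0.075  0.017  0.006]
side -0.075 35 [-0.073  0.005 -0.01 ] [-0.061  0.016  0.01 ]
side -0.06 66 [-0.06  -0.014 -0.01 ] [-0.045  0.015  0.005]
side -0.045 17 [-0.045 -0.012 -0.01 ] [-0.04   0.013  0.   ]
side tcp px [282.8 285.7]
top -0.15 763 [-0.15  -0.092 -0.036] [-0.135  0.095  0.034]
top -0.135 199 [-0.135 -0.089 -0.021] [-0.12   0.091  0.034]
top -0.12 133 [-0.12  -0.083 -0.022] [-0.105  0.087  0.034]
top -0.105 2 [-0.105 -0.077  0.03 ] [-0.102  0.083  0.032]
top -0.045 3 [-0.043 -0.008  0.008] [-0.036 -0.003  0.01 ]
top tcp px [202.2 213.5]
```

View pics/side1.png

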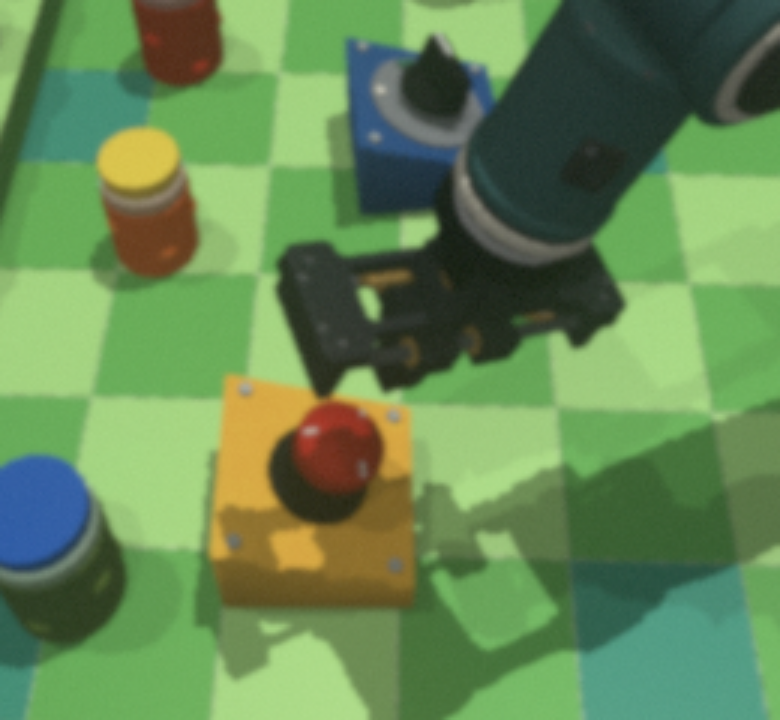

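The fingers are shut, but the depth picture puts their tips about 37 mm short of the reported TCP along the tool axis. The gripper body is offset by the same amount. I'll press further, guided by force, and use the first contact to calibrate this offset.

Run:
```python
from h import *
b=F(S);manip.move_linear(S.at(-.028),.15)
d=-.028
while d>-.065:
    d-=.001;manip.move_linear(S.at(d),.04);f=F(S)-b
    st=manip.state();print(round(d,4),round(float((st["tool_pos"]-S.top)@S.n),4),round(f,1),end='; ')
    if f>27: break
st=manip.state();print("clock",st["clock"],st["contact_force"],(S.M.T@(st["tool_pos"]-S.top)).round(4))
manip.move_linear(S.at(.02),.15)
manip.dwell(.3)
c=cams.capture("side");P=cloud(c);m=np.zeros(P.shape[:2],bool);m[260:330,240:310]=1
hsv=cv2.cvtColor(c["image"],cv2.COLOR_BGR2HSV);red=((hsv[...,0]<8)|(hsv[...,0]>172))&(hsv[...,1]>140)&m&(c["z_map"]>0)
q=(P[red]-S.c)@S.M;print("head",np.percentile(q,[5,50,99],axis=0).round(4),F(S)-b,manip.state()["clock"])
c=dict(np.load("side0.npz"));P=cloud(c);hsv=cv2.cvtColor(c["image"],cv2.COLOR_BGR2HSV);red=((hsv[...,0]<8)|(hsv[...,0]>172))&(hsv[...,1]>140)&m&(c["z_map"]>0)
print("before",np.percentile((P[red]-S.c)@S.M,[5,50,99],axis=0).round(4))
```

```text
-0.029 -0.028 0.0; -0.03 -0.0298 -0.6; -0.031 -0.0311 0.9; -0.032 -0.0321 -0.3; -0.033 -0.0331 0.5; -0.034 -0.0341 -0.3; -0.035 -0.0351 -0.3; -0.036 -0.0361 -0.1; -0.037 -0.0371 -0.2; -0.038 -0.0376 4.3; -0.039 -0.0388 4.5; -0.04 -0.0398 6.3; -0.041 -0.0406 7.2; -0.042 -0.0415 8.4; -0.043 -0.0424 9.8; -0.044 -0.0434 9.5; -0.045 -0.0444 10.3; -0.046 -0.0455 8.8; -0.047 -0.0465 8.8; -0.048 -0.0475 9.8; -0.049 -0.0486 8.8; -0.05 -0.0495 8.6; -0.051 -0.0503 11.5; -0.052 -0.0513 11.0; -0.053 -0.0522 12.4; -0.054 -0.0528 16.0; -0.055 -0.0532 22.2; -0.056 -0.0535 28.8; clock 22.5 [-17.86400097  -3.7204834   24.01982215] [ 0.0006  0.0001 -0.0535]
head [[-0.0093 -0.018   0.0403]
 [ 0.0094  0.0041  0.049 ]
 [ 0.0288  0.0267  0.0536]] 0.19676136274525907 23.5083
before [[-0.0159 -0.0161  0.0527]
 [ 0.0058  0.0059  0.0609]
 [ 0.0276  0.0266  0.0649]]
```

```bash
cat >> h.py <<'E'
OFF=.0375   # true tips lie this far behind the reported TCP along tool x
St.tip=lambda s,d: s.at(d-OFF)
E
python3 - <<'E'
from h import *
t=1.31;a=t+np.pi/2
manip.move_pose(D.tip(.06),D.rot(a));manip.set_gripper(.06)
manip.dwell(.1);b=F(D);print(manip.state()["clock"],"bias",b)
manip.move_linear(D.tip(-.029),.12);print("down",F(D)-b)
if F(D)-b>6: manip.move_linear(D.tip(.02),.1);raise SystemExit("touched")
manip.set_gripper(0,45);st=manip.state();print("w",st["gripper_width"],st["clock"],(D.M.T@st["contact_force"]).round(1))
c=cams.capture("side");cv2.imwrite("pics/d1.png",cv2.resize(c["image"][80:260,200:400],None,fx=3,fy=3))
if not .012<st["gripper_width"]<.02: raise SystemExit("width")
d=-.029
while d>-.044:
    d-=.001;manip.move_linear(D.tip(d),.04);f=F(D)-b;print(round(d,4),round(f,1),end='; ')
    if f>15: break
print(manip.state()["clock"])
E
```

```text
26.3 bias 0.18559220128301163
down -0.16507681577587602
w 0.015790873991774396 27.925 [-4.1 -0.9  4.4]
-0.03 5.2; -0.031 5.8; -0.032 6.7; -0.033 7.2; -0.034 7.8; -0.035 9.2; -0.036 9.3; -0.037 9.5; -0.038 11.0; -0.039 11.4; -0.04 21.7; 30.725
```

View pics/d1.png

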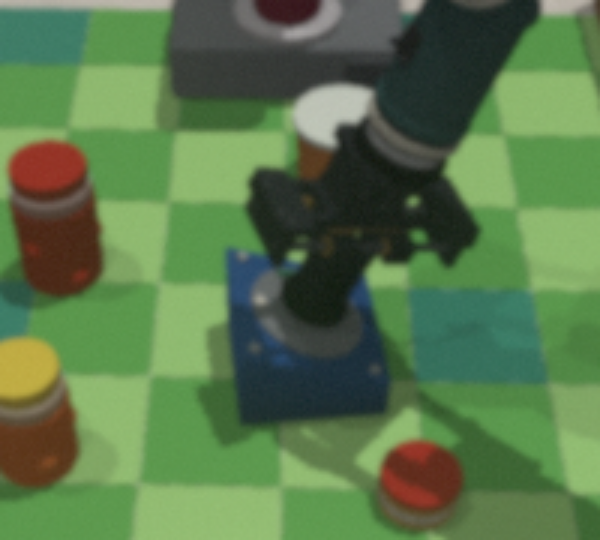

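The picture shows the bar gripped, with the fingers at about (320,290) in the crop. The knob reached its hard end as expected: 5 to 11 N, then a jump. Next I'll turn it to zero and let it spring out.

Run:
```python
from h import *
manip.move_linear(D.tip(-.039),.04)
for t in(.9,.5,.15,.02):
    manip.move_pose(D.tip(-.039),D.rot(t+np.pi/2));st=manip.state()
    print(t,st["clock"].__round__(2),"F",(D.M.T@st["contact_force"]).round(1),"M",(D.M.T@st["moment"]).round(2),st["gripper_width"].__round__(4))
manip.move_linear(D.tip(-.0285),.06);st=manip.state();print("out F",(D.M.T@st["contact_force"]).round(1))
manip.set_gripper(.05);manip.move_linear(D.tip(.05),.15)
manip.move_pose(S.tip(.08),S.rot(-.39));print(manip.state()["clock"])
c=cams.capture("top");np.savez("top2.npz",**c);P=cloud(c)
cv2.imwrite("pics/d2.png",cv2.resize(c["image"][170:290,160:380],None,fx=3.5,fy=3.5,interpolation=cv2.INTER_CUBIC))
q=(P[205:270,300:365].reshape(-1,3)-D.c)@D.M;q=q[q[:,2]>.035];print("knob",len(q),np.percentile(q,[2,50,98],axis=0).round(4))
q=q[q[:,2]>.045];e=np.linalg.eigh(np.cov(q[:,:2].T))[1][:,1];print("bar dir",e)
```

```text
0.9 31.45 F [-9.5 -3.2 12.5] M [-0.53  1.82 -0.05] 0.0156
0.5 31.92 F [-12.2  -7.8  14.3] M [-1.24  2.47 -0.05] 0.0157
0.15 32.34 F [-14.4 -11.   14.3] M [-1.86  2.78  0.08] 0.0154
0.02 32.59 F [-14.7 -12.2  13.3] M [-2.14  2.9  -0.05] 0.0153
out F [-12.3 -13.3   4.9]
35.6
knob 159 [[-2.6300e-02 -8.6000e-03  3.8200e-02]
 [ 5.2000e-03  6.0000e-04  5.5400e-02]
 [ 3.0680e-01  1.4050e-01  1.3176e+00]]
bar dir [-0.91317538 -0.40756684]
```

View pics/d2.png

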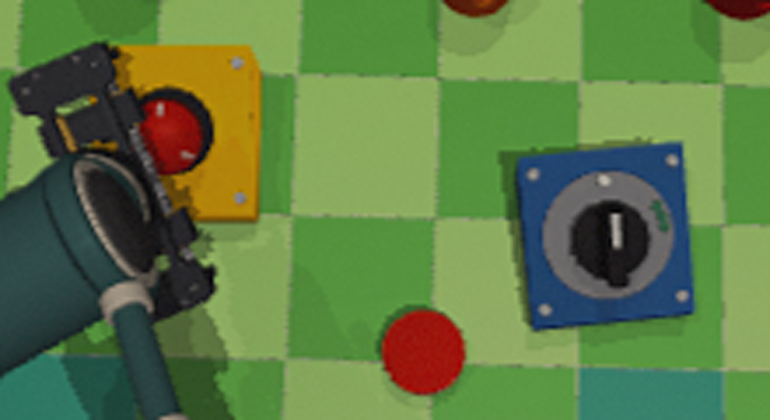

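Run:
```python
from h import *
c=dict(np.load("top2.npz"));P=cloud(c)
hsv=cv2.cvtColor(c["image"],cv2.COLOR_BGR2HSV)
q=((P-D.c)@D.M);sel=(q[...,2]>.047)&(q[...,2]<.065)&(abs(q[...,0])<.05)&(abs(q[...,1])<.05)
x=q[sel];print(len(x),x.mean(0));e=np.linalg.eigh(np.cov(x[:,:2].T))[1][:,1];e*=np.sign(e[0]);print("turn(depth)",np.arctan2(-e[1],e[0]))
# stripe pixels, intersect rays with plane h=.056
K=c["intrinsics"];Rc=R.from_rotvec(c["orientation"])
v,u=np.mgrid[225:248,325:348];V=hsv[225:248,325:348]
w=(np.clip(V[...,2].astype(float)-110,0,None)*(V[...,1]<90))
ray=Rc.apply(np.stack([(u-K[0,2])/K[0,0],(v-K[1,2])/K[1,1],np.ones_like(u)],-1).reshape(-1,3))
s=((D.top-c["position"])@D.n)/(ray@D.n);X=((c["position"]+ray*s[:,None])-D.c)@D.M
m=(w.ravel()>0)&(np.hypot(X[:,0],X[:,1])<.031);X=X[m];W=w.ravel()[m]
print(len(X));mu=np.average(X,axis=0,weights=W);e=np.linalg.eigh(np.cov(X[:,:2].T,aweights=W))[1][:,1];e*=np.sign(e[0])
print("stripe",mu.round(4),"turn",np.arctan2(-e[1],e[0]),np.c_[X[:,:2]*1000,W].round(0)[:25].tolist())
```

```text
135 [ 0.00220975 -0.00068136  0.05546939]
turn(depth) 0.019502151907772818
19
stripe [ 0.0161 -0.0024  0.056 ] turn 0.044924112090378526 [[28.0, -2.0, 50.0], [28.0, -5.0, 31.0], [25.0, -2.0, 56.0], [25.0, -4.0, 35.0], [22.0, -2.0, 55.0], [22.0, -4.0, 32.0], [20.0, -1.0, 49.0], [19.0, -4.0, 35.0], [17.0, -1.0, 48.0], [17.0, -4.0, 35.0], [14.0, -1.0, 47.0], [14.0, -4.0, 52.0], [12.0, -1.0, 47.0], [11.0, -3.0, 53.0], [9.0, -1.0, 45.0], [9.0, -3.0, 53.0], [6.0, -0.0, 49.0], [6.0, -3.0, 57.0], [3.0, -3.0, 11.0]]
```

Pointer at 0.02–0.05 rad and top at 55.5 mm from the slope, so the knob is at zero and out. The stop still looks low. Now I'll reset it by gripping the rim, twisting clockwise and carrying it up.

Run:
```python
from h import *
rp=lambda k:print(k,round(manip.state()["clock"],2),"F",(S.M.T@manip.state()["contact_force"]).round(1),"M",(S.M.T@manip.state()["moment"]).round(2),round(manip.state()["gripper_width"],4))
manip.set_gripper(.088);manip.move_linear(S.tip(.02),.12);rp("above")
manip.move_linear(S.tip(-.047),.08);rp("down")
if abs(F(S))>6: manip.move_linear(S.tip(.02),.1);raise SystemExit("touched")
manip.set_gripper(0.04,30);rp("grip")
if not .055<manip.state()["gripper_width"]<.065: raise SystemExit("width")
for t in(.3,.55,.8): manip.move_pose(S.tip(-.047),S.rot(-.39+t));rp(t)
manip.move_linear(S.tip(-.035),.05);rp("up")
manip.set_gripper(.088);rp("open")
manip.move_linear(S.tip(.07),.15);manip.dwell(1.5);rp("away")
for n in("side","top"):
    c=cams.capture(n);P=cloud(c);hsv=cv2.cvtColor(c["image"],cv2.COLOR_BGR2HSV)
    red=((hsv[...,0]<8)|(hsv[...,0]>172))&(hsv[...,1]>140)&(c["z_map"]>0);q=(P-S.c)@S.M
    x=q[red&(abs(q[...,0])<.05)&(abs(q[...,1])<.05)];print(n,len(x),len(x) and np.percentile(x,[5,50,99],axis=0).round(4))
    if n=="side":cv2.imwrite("pics/s3.png",cv2.resize(c["image"][240:380,190:370],None,fx=4,fy=4,interpolation=cv2.INTER_CUBIC))
```

```text
above 37.01 F [0.7 0.4 0.9] M [-0.02  0.15 -0.03] 0.088
down 37.99 F [ 0.6 -0.6  0.1] M [-0.05  0.21  0.02] 0.0879
grip 38.54 F [-0.7  0.1  3.7] M [-0.07  0.32 -0.01] 0.0588
0.3 38.93 F [-1.   0.3  3.9] M [-0.15  0.34  0.11] 0.059
0.55 39.28 F [-1.7 -1.3  9.6] M [-0.26  0.64  0.19] 0.059
0.8 39.63 F [-2.3 -1.  10. ] M [-0.24  0.6   0.22] 0.059
up 40.02 F [ 0.5 -0.5  0.8] M [-0.09  0.26  0.15] 0.0591
open 40.62 F [0.1 0.8 0.4] M [-0.07  0.19  0.02] 0.0882
away 42.97 F [-0.1  0.4 -0.6] M [-0.05  0.27 -0.04] 0.0884
side 357 [[-0.01   -0.0169  0.0529]
 [ 0.0079  0.0078  0.0609]
 [ 0.0276  0.026   0.2884]]
top 202 [[-0.022  -0.0278  0.0374]
 [ 0.0035  0.0017  0.0587]
 [ 0.0447  0.0239  0.2405]]
```

View pics/s3.png

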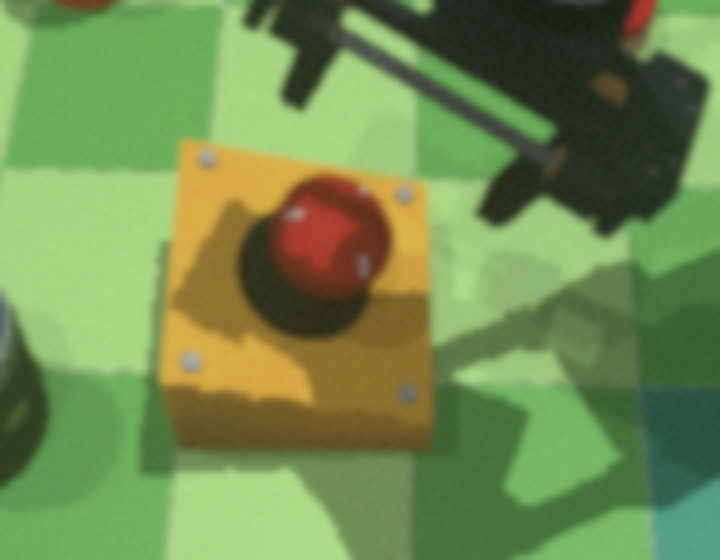

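The picture shows the head at about (330,237), with its marks at (293,213) and (363,265), the same as in the first view. The median height is 60.9 mm, as at the start, so it is fully up and turned back, and the hand is clear. I'll hand the job in.

Run:
```python
from h import *
manip.dwell(.8);order.close_job();print(manip.state()["clock"])
```

```text
the job is handed in; nothing more can be done
the job is handed in; nothing more can be done
```

The shutdown is done in the required order and handed in at about 44 s of the 64 s allowed; no verdict was reported.

- **Mushroom stop, pressed:** I pressed it until I felt the hard end, at about 29 N and 15–16 mm of travel. It stayed latched about 12 mm down after I let go.
- **Speed knob:** I gripped the bar, pushed the knob in to its hard end, turned it to zero and let it spring out. The last image puts it at 0.02–0.05 rad from zero, with its top 55.5 mm from the slope against 56 mm nominal, so it is fully out.
- **Mushroom stop, reset:** I twisted it 0.8 rad clockwise and carried it up before letting go. Its head is back at its starting height (median 60.9 mm before and after), and its marks are where they were at the start.
- **Hand:** it is clear of everything, with no contact force.

**First press missed:** the true fingertips lie about 37 mm short of the reported tool point along the tool axis. The depth image and the contact force agreed on this, and I corrected for it in every later move. While turning the knob there was also a sideways force of 12–15 N, probably from a small error in my estimate of its axis.

I did not re-measure the jars, tub and lids. They were not touched as far as the forces and pictures show.

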